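# Unlock a hot-mounting unit's bayonet closure and lay it in the cleaning cradle

### The arm

A 7-joint arm with a two-finger parallel gripper is mounted at the origin on the work surface; the furniture and walls round the work are solid. World frame = base frame: x ahead of the robot, y to its left, z up, the work surface at z = 0. Lengths are in m, angles in rad, forces in N, time in s.
With the tool pointing down it reaches from about 0.4 to 0.85 m from the base axis. Payload 4.5 kg.
Tool frame: the origin (TCP) lies between the finger pads; the fingertips stand 22 mm ahead of it and the grasp point (between the pads) lies 3 mm ahead of it; z points along the fingers, y is the direction in which the jaws open and shut (so a half turn about z gives the same grasp; the last joint's range is limited). The gripper opens to 88 mm and grips with 3 to 60 N. Pads are 18 mm wide; open, the fingers measure 123 mm over their backs; the gripper's body (75 mm by 187 mm) begins 45 mm behind the grasp point.
Start: joints at [1.251, 0.689, -0.195, 1.565, 0.157, 0.902, -0.215], TCP at [0.217, -0.586, 0.261] pointing down, gripper open.
Joint ranges: [-3.01, 3.01], [-0.46, 2.08], [-1.47, 1.51], [0.13, 2.56], [-1, 4.14], [0.04, 2.09], [-2.66, 2.66]. Speed limits (rad/s): [2.57, 2.57, 3.14, 3.14, 3.14, 3.14, 3.14].

### API

Orientations are given as a unit quaternion [w, x, y, z].
In Python, from station import bot gives the robot as it stands.
- The arm moves only by the tool drive_tool, never from a script. Its argument "commands" is a list that holds one entry, the list of rows, each a list of 7 numbers: the opening in per cent of the stroke, from 0 (shut) to 100 (fully open), then the shift along the world's x, y, z in units of 50 cm (1.0 is 50 cm), then the turn, a rotation vector about the world's x, y, z in units of 30 degrees (1.0 is 30 degrees). In form: [[[fingers, tx, ty, tz, rx, ry, rz], ...]]. A call has exactly 5 rows; each row is the pose to reach, as a shift and turn from the pose commanded when the call began; what a row does not reach only later rows make up. A row lasts 1/8 s, in which the tool goes at most 62.5 mm and 10.7 degrees, less where a joint would pass 70% of its speed; a pose out of reach is approached as far as the arm can. A call with a number of a shift or a turn outside -1 to 1 is refused whole. A call with a gripper value outside its range is refused whole. The fingers move at their own pace and stop on an object; "force" is the grip in N (left out, the last holds). Time passes only in rows, so rows that repeat a pose let the fingers close, or fill a call up. It gives the time, the measured TCP pose, the force and the opening at its end, in the units of the state.
- bot.read_state(): the state, without advancing time (a new reading comes with each control period).
- bot.grab_frame(name): name is "scene" or "top"; returns a dict with "img" (400x640x3 uint8, blue, green, red), "K" (3x3 intrinsics, pixels), "D" ([k1, k2, p1, p2, k3] as OpenCV has them; the pictures are not rectified), "rvec" (rotation vector, rad) and "tvec" (3), from world to camera coordinates, as OpenCV has them. Camera axes: x right, y down, z forward; pixel columns grow to the right and rows downward; lengths in m; the calibration is good to about 2 mm. A picture is of the moment at which its call begins. There is no depth.
- bot.job_done(): hands the job in, once; it reports no verdict.
The state is a dict: "time": time; "joint_pos": joint angles; "joint_velocities": joint speeds; "joint_efforts": joint torques, N m; "eef_pos": TCP position; "tcp_rot": TCP orientation; "force": force on the tool from outside, world axes, zero at the start; "moment": the same for the moment, N m; "width": opening from 0.0 (shut) to 1.0 (fully open).
Only numpy, scipy, OpenCV 4.12 (cv2) and the standard library are available. Lean on these libraries where they do the work, as an engineer would, in place of code of your own. Each camera call takes 0.05 s, during which the arm holds its last target. There are 200 camera calls.

### The job

Take the closure off the hot-mounting unit for cleaning: press it down, twist it about a quarter turn anticlockwise until its lugs are free, and draw it straight out. Stand it upright with its polished ram face on the blue lens-tissue pack and let go, then take it again another way and lay it flat in both V rests of the cradle, handle at the open end and ram face over the crumb trough. Do not drop it or force it, and leave the dish and the bottles where they stand.

Things in the scene. Friction and masses are not known exactly. Their poses are not given: they have to be found in the camera images.
- closure: Loose closure, one stiff part 141 mm long, 0.3-0.55 kg, locked in the unit at the start. Origin: centre of the flat polished ram face at its lower end; z along its axis to the handle. Steel ram, diameter 44, z=0-94; two lugs (10 wide, out to radius 29, z=76-83) on its +x and -x sides; dark knurled flange, diameter 62, z=94-103. Centre of mass z about 50.
- closure_wing (a point): Grip point on the closure's axis, 128 mm from the ram face, axes as the closure's. It lies in the black wing handle: a flat slab 14 thick (closure x), 56 long (closure y), z=103-141 (from the flange's top up); pinch it across its thickness. Red lines on the flange's rim mark its two ends.
- mounter: Fixed hot-mounting unit: white console 172 x 172 x 46 mm, round finned jacket of diameter 109 above it, steel bayonet ring of diameter 84 on top. Origin: on the bench under its centre; z up; control panel on its -x side. Locked, the closure stands on its axis, axes parallel to the unit's (play 4 degrees), ram face at z=56, pushed up by a spring plate into pockets under the ring.
- mounter_mouth (a point): Centre of the bayonet ring's top, 144 mm above the bench, bore 48 wide. To free the closure press it down over 4 mm (it stops at 6, flange on ring; 4-12 N), keep it down, turn it 82 degrees anticlockwise seen from above (75-90 frees it, stop at 91; handle from red to green dots on the ring). The spring then lifts it 5 mm above its locked height; draw it straight up 90 mm.
- tissue_pack: Blue lens-tissue booklet, 110 (x) x 80 (y) x 9 mm, lying flat, fixed to the bench. Origin: on the bench under its centre.
- cradle: Fixed cleaning cradle, 152 mm long (x=-94 to 58), 82 wide: base 8 thick with two V rests with black 45-degree faces (x=-34 to -22 and x=6 to 22, tops 44 mm above the bench); at its -x end a steel crumb trough, rim 16 high. Origin: on the bench below the middle; x along the rests, from the trough to the open handle end; z up.
- cradle_seat (a point): Point of the cradle at x=0, y=0, 52 mm above the bench; axes as the cradle's. The axis of a ram lying home in both V rests passes through it along x. Well placed, the ram face is 44 mm from here towards the trough (-x), the lugs are clear of the rests and the handle is on the +x side.
- petri_dish: Glass dish with cut samples, 68 across, 16 high; origin under its centre. A bystander.
- dropper_bottle: Amber dropper bottle, 33 across, 102 high; origin under its centre. A bystander.
- wash_bottle: White squeeze bottle with red nozzle, 69 x 86 x 208; origin under it. A bystander.
Things that resemble listed ones, but are neither listed nor needed, are in the scene too. What is shaped like the closure but purple is not meant.

How it is judged:
By the outcome, as a careful person would: the job done as asked, in the order asked, and still so for the second after the job is handed in, with the robot touching nothing.
It also fails if it takes over 67 s, if anything falls off the work surface, if the arm or the gripper's body presses on something with over 40 N, if the wrist force passes 120 N, or if a joint passes its speed limit or range.

## Working session

There is one attempt and no reset: what is moved stays moved. The work goes in short steps, Python scripts to look and compute and a tool call to move; the robot and the scene stay as the last step left them, time stands still between calls to the robot, and variables do not carry over. Pictures are saved under pics/ and viewed, about 8 in all and at most 12, crops included, and the job is handed in when it is done.

Besides the shell and the picture viewer there is one more tool, called after "Call:" as name(argument=value, ...) on one line, values as JSON. drive_tool: Moves the arm, as the interface text tells. Shifts and turns lie within -1 to 1; 1 stands for 50 cm of shift or 30 degrees of turn. Its arguments: {"type":"object","properties":{"commands":{"type":"array","items":{"type":"array","items":{"type":"array","items":{"type":"number"}}}},"force":{"type":"number"}},"required":["commands"]}

```bash
ls; mkdir -p pics
cat > h.py <<'E'
import numpy as np, cv2
from station import bot
def grab(n,f):
    g=bot.grab_frame(n); cv2.imwrite(f'pics/{f}.png',g['img']); np.savez(f'pics/{f}.npz',**{k:np.array(g[k]) for k in('K','D','rvec','tvec')}); return g
def cam(f): return np.load(f'pics/{f}.npz')
def ray(f,px):
    c=cam(f); R=cv2.Rodrigues(c['rvec'])[0]; u=cv2.undistortPoints(np.array([[px]],float),c['K'],c['D'])[0,0]
    return -R.T@c['tvec'].ravel(), R.T@np.array([u[0],u[1],1])
def onz(f,px,z):
    o,d=ray(f,px); return o+d*(z-o[2])/d[2]
def tri(obs):
    A=0;b=0
    for f,px in obs:
        o,d=ray(f,px); d=d/np.linalg.norm(d); P=np.eye(3)-np.outer(d,d); A=A+P; b=b+P@o
    return np.linalg.solve(A,b)
def proj(f,pts):
    c=cam(f); return cv2.projectPoints(np.array(pts,float).reshape(-1,3),c['rvec'],c['tvec'],c['K'],c['D'])[0][:,0]
E
python3 - <<'E'
from h import *
a=grab('scene','s0');b=grab('top','t0')
for f in('s0','t0'): print(f,ray(f,(320,200)))
print(bot.read_state())
cv2.imwrite('pics/s0b.png',cv2.resize(a['img'],(800,500)));cv2.imwrite('pics/t0b.png',cv2.resize(b['img'],(800,500)))
E
```

```text
pics
s0 (array([0.00562571, 0.70807557, 0.60395949]), array([ 0.50233697, -0.72632506, -0.46918237]))
t0 (array([ 0.33806949, -0.08319266,  1.08325599]), array([ 0.17290178,  0.09456997, -0.9805394 ]))
{'time': 0.1, 'joint_pos': array([ 1.25081664,  0.68992313, -0.19456217,  1.56624594,  0.15727242,
        0.90250721, -0.21510987]), 'joint_velocities': array([ 0.00018108, -0.00159733, -0.00060424, -0.00241232,  0.00051439,
       -0.00111317,  0.0001064 ]), 'joint_efforts': array([-3.62563500e-03, -5.28500175e+01, -1.27161954e+00, -1.53838152e+01,
       -5.25581231e-02,  1.94588742e-03,  8.24627500e-05]), 'eef_pos': array([ 0.21632869, -0.58578905,  0.25997533]), 'tcp_rot': array([-8.26137161e-04,  9.84388127e-01,  1.76009372e-01, -1.85623397e-04]), 'force': array([-0.08146769, -0.09646859, -0.89585409]), 'moment': array([0.00760569, 0.00252839, 0.02706048]), 'width': 1.0023152563867395}
```

View pics/s0b.png

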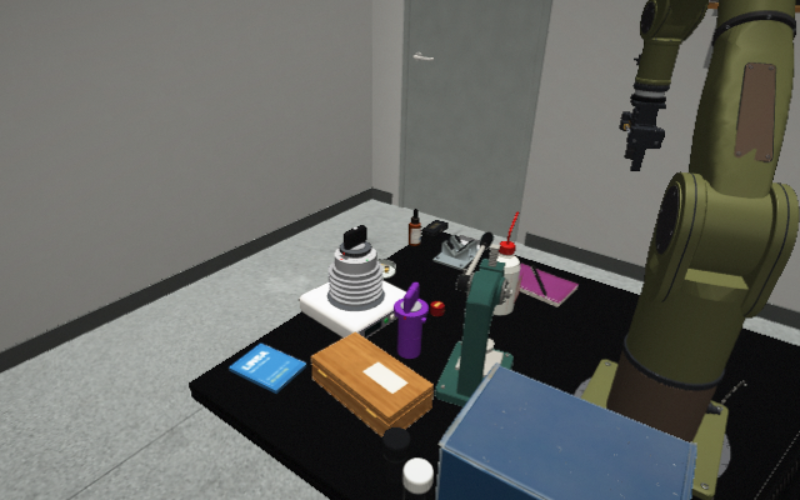

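View pics/t0b.png

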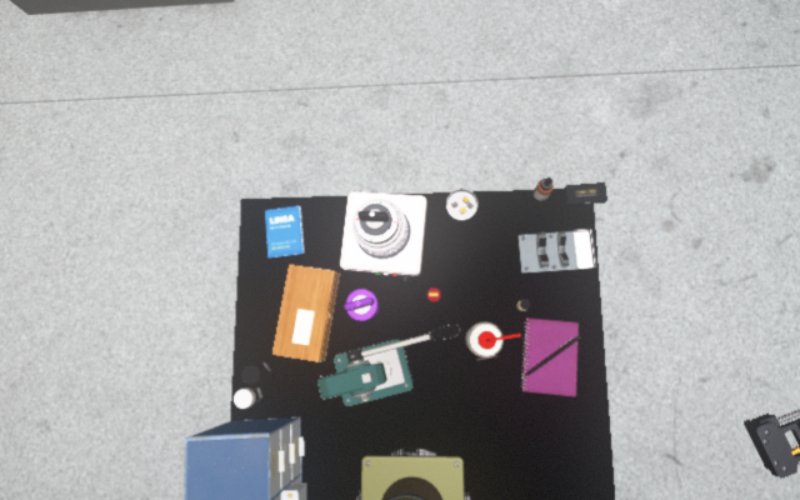

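The scene view shows the mounter at (355,290), the pack at (268,367) and the cradle at (462,248), all 800-wide. The top view shows the pack at (284,232), the mounter at (383,233) and the cradle at (556,251). Next I'll enlarge crops for measuring.

Run:
```python
from h import *
a=cv2.imread('pics/s0.png');b=cv2.imread('pics/t0.png')
def c(im,x,y,w=80,h=60):
    o=cv2.resize(im[y:y+h,x:x+w],(400,300),interpolation=cv2.INTER_CUBIC)
    for i in range(0,w,10): cv2.putText(o,str(x+i),(i*400//w,8),0,.3,(0,255,255)); cv2.line(o,(i*400//w,10),(i*400//w,14),(0,255,255))
    for i in range(0,h,10): cv2.putText(o,str(y+i),(0,i*300//h+3),0,.3,(0,255,0))
    return o
m=np.vstack([np.hstack([c(b,265,150),c(b,405,170)]),np.hstack([c(a,240,175,120,90),c(a,325,160)])])
cv2.imwrite('pics/m1.png',m)
```

```text
(no output)
```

View pics/m1.png

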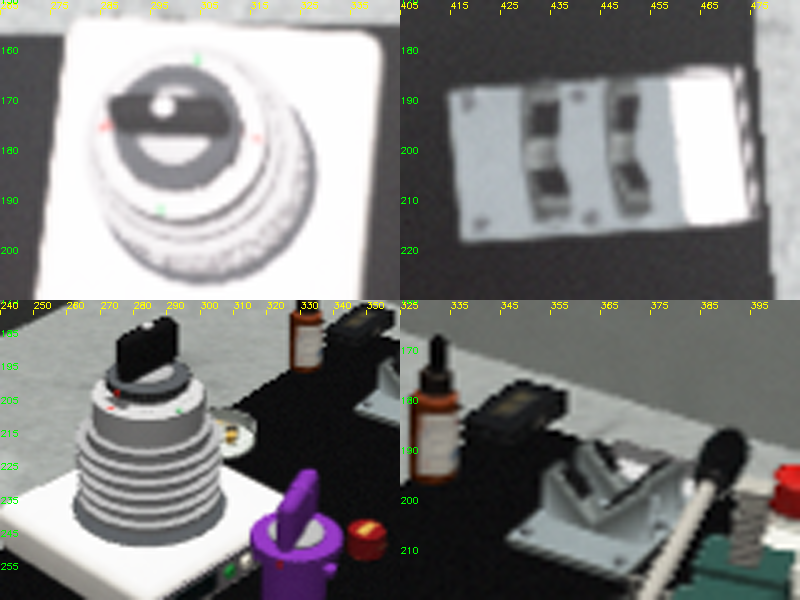

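Run:
```python
from h import *
np.set_printoptions(precision=4,suppress=True)
print('red+y',tri([('t0',(285.8,175.3)),('s0',(273,207.1))]))
print('green-x',tri([('t0',(297,192)),('s0',(294,208))]))
for p in [(285.8,175.3),(316,177.7),(304.3,162),(297,192)]: print('ring dot',onz('t0',p,.144))
for p in [(286.5,169),(287.5,175),(310,177.5),(310.5,171)]: print('wing top',onz('t0',p,.197))
for p in [(415,188.5),(418.5,218)]: print('cradle base',onz('t0',p,.008))
print('cr', tri([('t0',(415,188.5)),('s0',(347,207.6))]), tri([('t0',(418.5,218)),('s0',(371,215))]))
for p in [(430.8,186.5),(436.5,186),(432,213.5),(438.5,213),(447.5,186),(452.5,185.5),(450,213),(455,211.5)]: print('V',onz('t0',p,.044))
k=.8
P=[(265,208),(300,206),(303.5,250),(271.5,257)]
for p in P: print('pack',onz('t0',np.array(p)*k,.009))
S=[(230,367),(262,345),(305,367),(277,390)]
for p in S: print('packS',onz('s0',np.array(p)*k,.009))
print('console')
for p in [(346,193),(426,196),(342,270),(421,275)]: print(onz('t0',np.array(p)*k,.046))
```

```text
red+y [0.5677 0.0912 0.1412]
green-x [0.5256 0.0635 0.1412]
ring dot [0.5663 0.0902 0.144 ]
ring dot [0.5583 0.0167 0.144 ]
ring dot [0.5981 0.0451 0.144 ]
ring dot [0.5244 0.0627 0.144 ]
wing top [0.5682 0.0789 0.197 ]
wing top [0.554  0.0765 0.197 ]
wing top [0.5467 0.0248 0.197 ]
wing top [0.5619 0.0236 0.197 ]
cradle base [ 0.5531 -0.2358  0.008 ]
cradle base [ 0.4733 -0.2414  0.008 ]
cr [ 0.5547 -0.2368  0.001 ] [ 0.4733 -0.2428  0.0008]
V [ 0.5502 -0.2713  0.044 ]
V [ 0.5512 -0.2858  0.044 ]
V [ 0.4797 -0.2706  0.044 ]
V [ 0.4806 -0.287   0.044 ]
V [ 0.5504 -0.3137  0.044 ]
V [ 0.5514 -0.3264  0.044 ]
V [ 0.48   -0.3158  0.044 ]
V [ 0.4836 -0.3285  0.044 ]
pack [0.6308 0.3262 0.009 ]
pack [0.633  0.2455 0.009 ]
pack [0.5324 0.2348 0.009 ]
pack [0.5183 0.3068 0.009 ]
packS [0.6229 0.3288 0.009 ]
packS [0.6255 0.2546 0.009 ]
packS [0.5189 0.2492 0.009 ]
packS [0.5154 0.3175 0.009 ]
console
[0.6488 0.1334 0.046 ]
[ 0.6366 -0.0395  0.046 ]
[0.481  0.1399 0.046 ]
[ 0.4673 -0.0266  0.046 ]
```

Run:
```python
from h import *
np.set_printoptions(precision=4,suppress=True)
k=.8
for t,s in [((290,265),(312,356)),((340,270),(352,335)),((323,362),(433,383)),((273,355),(387,413))]: print(tri([('t0',np.array(t)*k),('s0',np.array(s)*k)]))
print('purple',tri([('t0',np.array((363,303))*k),('s0',np.array((411,290))*k)]))
print('wash',tri([('t0',np.array((487,340))*k),('s0',np.array((508,245))*k)]), 'press knob',tri([('t0',np.array((450,330))*k),('s0',np.array((488,238))*k)]))
a=cv2.imread('pics/s0.png');b=cv2.imread('pics/t0.png')
f=lambda im,x,y,w,h: cv2.resize(im[y:y+h,x:x+w],(400,300),interpolation=cv2.INTER_CUBIC)
cv2.imwrite('pics/m2.png',np.hstack([f(b,205,155,80,60),f(a,175,265,80,60)]))
```

```text
[0.4945 0.2522 0.048 ]
[0.4876 0.1501 0.0318]
[0.295  0.1787 0.045 ]
[0.3101 0.2813 0.0546]
purple [0.4081 0.0822 0.1282]
wash [ 0.3338 -0.1504  0.1487] press knob [ 0.351  -0.0843  0.1852]
```

View pics/m2.png

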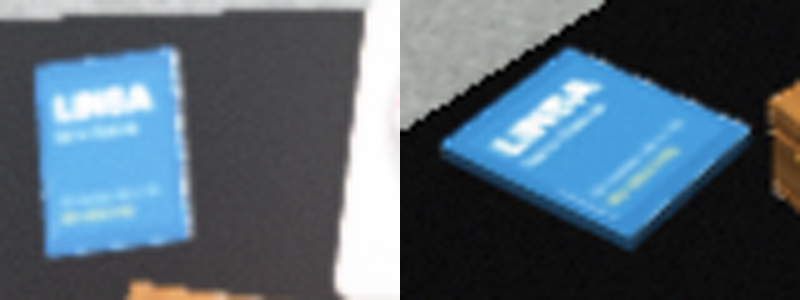

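Call:
drive_tool(commands=[[[80, 0.07, 0.12, 0.08, 0, 0, 0.2], [80, 0.14, 0.24, 0.08, 0, 0, 0.4], [80, 0.21, 0.36, 0.08, 0, 0, 0.6], [80, 0.28, 0.48, 0.08, 0, 0, 0.8], [80, 0.35, 0.6, 0.08, 0, 0, 1.0]]], force=40)

```text
time: 0.72
eef_pos: [0.3703, -0.3221, 0.3006]
tcp_rot: [0.0, 0.905, 0.426, 0.0]
force: [0.7, -0.6, -0.5]
width: 0.797
```

Call:
drive_tool(commands=[[[60, 0.07, 0.13, 0.0, 0, 0, 0.25], [60, 0.14, 0.26, 0.0, 0, 0, 0.5], [60, 0.21, 0.38, 0, 0, 0, 0.75], [60, 0.28, 0.5, 0, 0, 0, 0.9], [60, 0.33, 0.6, 0, 0, 0, 1.0]]])

```text
time: 1.35
eef_pos: [0.5213, -0.0488, 0.3004]
tcp_rot: [0.0, 0.764, 0.645, -0.0]
force: [0.4, 0.4, -0.2]
width: 0.601
```

Run:
```python
from h import *
np.set_printoptions(precision=4,suppress=True)
T=[onz('t0',p,.009) for p in [(212,168.2),(240.4,164.6),(243.4,202.6),(214.6,206.4)]]
S=[onz('s0',p,.009) for p in [(183,294),(209,274.4),(245,291),(221.4,312.6)]]
print(np.array(T),np.mean(T,0));print(np.array(S),np.mean(S,0))
s=bot.read_state();print(s['eef_pos'],s['tcp_rot'],s['force'],s['joint_pos'])
```

```text
[[0.6256 0.3259 0.009 ]
 [0.6336 0.2444 0.009 ]
 [0.5251 0.2329 0.009 ]
 [0.5162 0.3141 0.009 ]] [0.5751 0.2793 0.009 ]
[[0.6235 0.3309 0.009 ]
 [0.6312 0.2515 0.009 ]
 [0.5233 0.2418 0.009 ]
 [0.5144 0.3189 0.009 ]] [0.5731 0.2858 0.009 ]
[ 0.5213 -0.0488  0.3004] [ 0.      0.7641  0.6451 -0.0002] [ 0.4131  0.3918 -0.1516] [ 0.3195  0.5358 -0.4986  1.8095  0.3233  0.878  -0.4977]
```

Call:
drive_tool(commands=[[[45, 0.01, 0.08, -0.02, 0, 0, 0.12], [45, 0.01, 0.08, -0.08, 0, 0, 0.12], [45, 0.01, 0.08, -0.12, 0, 0, 0.12], [45, 0.01, 0.08, -0.12, 0, 0, 0.12], [45, 0.01, 0.08, -0.12, 0, 0, 0.12]]])

```text
time: 1.98
eef_pos: [0.526, -0.0103, 0.2412]
tcp_rot: [0.0, 0.744, 0.668, 0.0]
force: [0.1, -0.2, -0.2]
width: 0.448
```

Run:
```python
from h import *
np.set_printoptions(precision=4,suppress=True)
a=grab('scene','s1');b=grab('top','t1')
f=lambda im,x,y,w,h: cv2.resize(im[y:y+h,x:x+w],(400,300),interpolation=cv2.INTER_CUBIC)
cv2.imwrite('pics/m3.png',np.hstack([f(b['img'],255,140,100,75),f(a['img'],235,135,100,75)]))
s=bot.read_state();print(s['eef_pos'],s['tcp_rot'],s['force'])
```

```text
[ 0.5262 -0.0104  0.2415] [0.0005 0.744  0.6681 0.0007] [-0.7089  0.2288  0.1879]
```

View pics/m3.png

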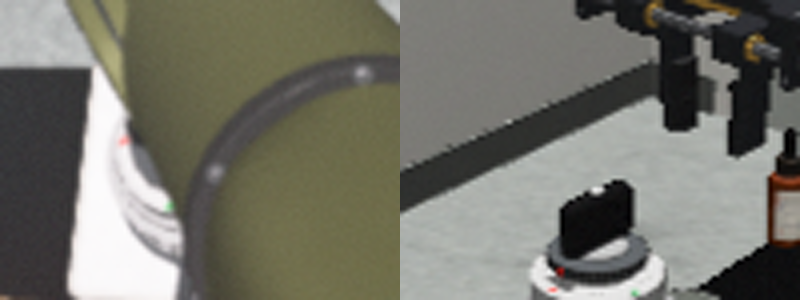

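Fingers hang open at around (690,100) and (745,110) in the scene half, up and to the right of the handle at (597,215). Orientation matches the handle, and an offset of about 35 mm x and 64 mm y remains.

Call:
drive_tool(commands=[[[45, 0.035, 0.064, 0, 0, 0, 0], [45, 0.07, 0.128, 0, 0, 0, 0], [45, 0.07, 0.128, 0, 0, 0, 0], [45, 0.07, 0.128, 0, 0, 0, 0], [45, 0.07, 0.128, 0, 0, 0, 0]]])

```text
time: 2.7
eef_pos: [0.5603, 0.0521, 0.2408]
tcp_rot: [0.0, 0.745, 0.668, -0.0]
force: [-0.0, 0.0, 0.1]
width: 0.45
```

Run:
```python
from h import *
np.set_printoptions(precision=4,suppress=True)
a=grab('scene','s2')
s=bot.read_state();print(s['eef_pos'],s['tcp_rot'],s['force'])
f=lambda im,x,y,w,h: cv2.resize(im[y:y+h,x:x+w],(800,600),interpolation=cv2.INTER_CUBIC)
im=a['img'].copy()
cv2.imwrite('pics/m4.png',f(im,240,145,100,75))
print(proj('s2',[s['eef_pos']+[0,0,-.022],[.561,.0535,.197]]))
```

```text
[0.5603 0.0523 0.2407] [ 0.0003  0.7445  0.6676 -0.0004] [ 0.253   0.0943 -0.3994]
[[285.6673 173.2039]
 [285.2319 181.6078]]
```

View pics/m4.png

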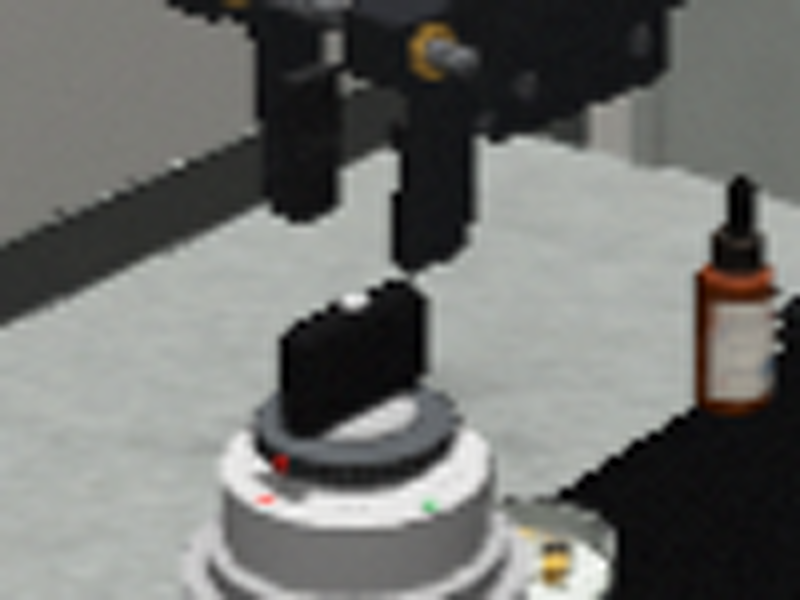

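Fingertips at (300,215) and (435,265) straddle the handle top, whose centre is near (355,300), so it is aligned. I'll descend and grip gently.

Call:
drive_tool(commands=[[[45, -0.002, 0.002, -0.04, 0, 0, 0], [45, -0.002, 0.002, -0.08, 0, 0, 0], [45, -0.002, 0.002, -0.107, 0, 0, 0], [20, -0.002, 0.002, -0.107, 0, 0, 0], [20, -0.002, 0.002, -0.107, 0, 0, 0]]], force=15)

```text
time: 3.38
eef_pos: [0.56, 0.0547, 0.1877]
tcp_rot: [0.0, 0.744, 0.668, 0.001]
force: [1.9, -0.3, -1.2]
width: 0.249
```

Call:
drive_tool(commands=[[[5, 0, 0, 0, 0, 0, 0], [5, 0, 0, 0, 0, 0, 0], [5, 0, 0, 0, 0, 0, 0], [5, 0, 0, 0, 0, 0, 0], [5, 0, 0, 0, 0, 0, 0]]], force=15)

```text
time: 4.0
eef_pos: [0.5628, 0.0548, 0.1881]
tcp_rot: [0.002, 0.744, 0.668, 0.003]
force: [6.8, -0.1, -5.6]
width: 0.161
```

Call:
drive_tool(commands=[[[5, 0.004, 0, 0, 0, 0, 0], [5, 0.008, 0, 0, 0, 0, 0], [5, 0.008, 0, 0, 0, 0, 0], [5, 0.008, 0, -0.008, 0, 0, 0], [5, 0.008, 0, -0.012, 0, 0, 0]]], force=45)

```text
time: 4.62
eef_pos: [0.5637, 0.0547, 0.1821]
tcp_rot: [0.0, 0.744, 0.668, 0.0]
force: [-2.4, -2.1, 22.0]
width: 0.155
```

Call:
drive_tool(commands=[[[5, 0, 0, -0.004, 0, 0, 0], [5, 0, 0, -0.004, 0, 0, 0], [5, 0, 0, -0.004, 0, 0, 0], [5, 0, 0, -0.004, 0, 0, 0], [5, 0, 0, -0.004, 0, 0, 0]]], force=45)

```text
time: 5.25
eef_pos: [0.5637, 0.0547, 0.182]
tcp_rot: [0.001, 0.744, 0.668, 0.0]
force: [-4.7, -3.4, 22.5]
width: 0.153
```

Call:
drive_tool(commands=[[[5, 0, 0, 0.003, 0, 0, 0.15], [5, 0, 0, 0.003, 0, 0, 0.35], [5, 0, 0, 0.003, 0, 0, 0.55], [5, 0, 0, 0.003, 0, 0, 0.75], [5, 0, 0, 0.003, 0, 0, 0.92]]])

```text
time: 5.88
eef_pos: [0.5646, 0.0559, 0.1822]
tcp_rot: [0.001, 0.562, 0.827, 0.002]
force: [0.7, 1.0, 8.5]
width: 0.159
```

```bash
python3 -c "
from h import *
s=bot.read_state();print(s)"
```

```text
{'time': 5.875, 'joint_pos': array([ 0.13981328,  0.76656437, -0.55058391,  1.80916648,  0.57577544,
        0.72740444, -0.34886973]), 'joint_velocities': array([ 0.10609306,  0.04029753, -0.19752483, -0.00545793,  0.17544676,
        0.08061586,  0.54023776]), 'joint_efforts': array([ -0.13672472, -45.73091626,  -4.22986329,  -9.34620649,
         0.0787945 ,   0.08728124,  -0.4419031 ]), 'eef_pos': array([0.56458416, 0.05590023, 0.18218886]), 'tcp_rot': array([7.78096800e-04, 5.61770810e-01, 8.27290895e-01, 1.65134423e-03]), 'force': array([0.69046936, 0.97006614, 8.45062621]), 'moment': array([ 0.3180571 , -0.02100369, -0.090533  ]), 'width': 0.1588987664291554}
```

Call:
drive_tool(commands=[[[5, 0, 0, 0, 0, 0, 0.2], [5, 0, 0, 0, 0, 0, 0.4], [5, 0, 0, 0, 0, 0, 0.6], [5, 0, 0, 0, 0, 0, 0.8], [5, 0, 0, 0, 0, 0, 0.92]]])

```text
time: 6.5
eef_pos: [0.5641, 0.0562, 0.1821]
tcp_rot: [0.001, 0.348, 0.937, 0.001]
force: [-1.3, 1.6, 8.6]
width: 0.154
```

Call:
drive_tool(commands=[[[5, 0, 0, 0, 0, 0, 0.2], [5, 0, 0, 0, 0, 0, 0.4], [5, 0, 0, 0, 0, 0, 0.6], [5, 0, 0, 0, 0, 0, 0.8], [5, 0, 0, 0, 0, 0, 0.88]]])

```text
time: 7.12
eef_pos: [0.5638, 0.0561, 0.1821]
tcp_rot: [0.001, 0.125, 0.992, 0.001]
force: [-1.0, 1.8, 9.7]
width: 0.154
```

```bash
python3 -c "
from h import *
s=bot.read_state();print(s);q=s['tcp_rot'];print(np.degrees(2*np.arctan2(q[2],q[1])))"
```

```text
{'time': 7.125, 'joint_pos': array([ 0.26955508,  0.83184703, -0.80206177,  1.80313217,  0.77989306,
        0.85391005,  0.40569214]), 'joint_velocities': array([ 0.03808094,  0.02545752, -0.07722889, -0.00287441,  0.05983647,
        0.04521964,  0.26245409]), 'joint_efforts': array([ 3.79581079e-01, -4.55790317e+01, -7.22936198e+00, -9.49939817e+00,
        4.62857494e-01, -7.99561129e-02, -3.51273443e-02]), 'eef_pos': array([0.56380692, 0.05613801, 0.18210587]), 'tcp_rot': array([5.97982421e-04, 1.25372834e-01, 9.92108918e-01, 1.09059912e-03]), 'force': array([-1.01798438,  1.79299943,  9.70502647]), 'moment': array([ 0.22901183,  0.27170304, -0.07970369]), 'width': 0.15389260720752546}
165.5954147987285
```

Call:
drive_tool(commands=[[[5, 0, 0, 0.01, 0, 0, 0], [5, 0, 0, 0.02, 0, 0, 0], [5, 0, 0, 0.03, 0, 0, 0], [5, 0, 0, 0.04, 0, 0, 0], [5, 0, 0, 0.04, 0, 0, 0]]])

```text
time: 7.75
eef_pos: [0.5633, 0.0541, 0.2003]
tcp_rot: [-0.0, 0.127, 0.992, -0.0]
force: [-0.3, 0.7, -4.6]
width: 0.156
```

```bash
python3 -c "
from h import *
s=bot.read_state();print(s['eef_pos'],s['tcp_rot'],s['force'],s['moment'])"
```

```text
[0.56330666 0.0541064  0.20030659] [-4.01671928e-04  1.26642766e-01  9.91948215e-01 -4.32113397e-04] [-0.25715377  0.67698752 -4.60859517] [ 0.0633111  -0.16643072 -0.00485072]
```

Call:
drive_tool(commands=[[[5, 0, 0, 0.05, 0, 0, 0], [5, 0, 0, 0.1, 0, 0, 0], [5, 0, 0, 0.15, 0, 0, 0], [5, 0, 0, 0.2, 0, 0, 0], [5, 0, 0, 0.25, 0, 0, 0]]])

```text
time: 8.38
eef_pos: [0.563, 0.0541, 0.3257]
tcp_rot: [-0.001, 0.126, 0.992, -0.001]
force: [-0.8, -0.4, -3.9]
width: 0.156
```

Run:
```python
from h import *
a=grab('scene','s3')
s=bot.read_state();print(s['eef_pos'],s['tcp_rot'],s['force'],s['moment'])
f=lambda im,x,y,w,h: cv2.resize(im[y:y+h,x:x+w],(600,600),interpolation=cv2.INTER_CUBIC)
cv2.imwrite('pics/m5.png',f(a['img'],220,120,120,120))
```

```text
[0.56443696 0.05517201 0.32902645] [1.78911560e-03 1.26553747e-01 9.91957961e-01 5.93363230e-04] [ 1.34553916  2.06022604 -1.902482  ] [ 0.1844166  -0.5388554   0.03595826]
```

View pics/m5.png

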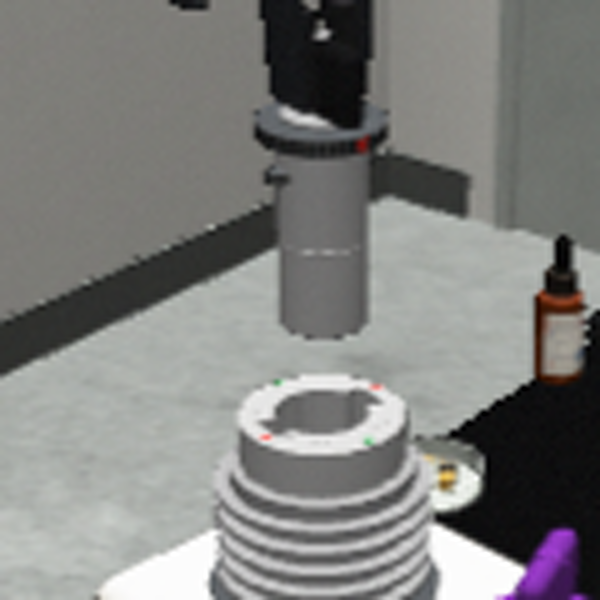

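The closure is out cleanly; its lug shows at (275,178) and the ring bore is empty at (325,410). Now I'll carry it towards the pack and fit a kinematic model to plan the second grasp.

Call:
drive_tool(commands=[[[5, 0.01, 0.1, 0, 0, 0, -0.2], [5, 0.02, 0.2, 0, 0, 0, -0.4], [5, 0.03, 0.3, 0, 0, 0, -0.6], [5, 0.04, 0.4, 0, 0, 0, -0.8], [5, 0.042, 0.456, 0, 0, 0, -1.0]]])

```text
time: 9.05
eef_pos: [0.5834, 0.2859, 0.3242]
tcp_rot: [-0.001, 0.379, 0.925, -0.0]
force: [0.5, -0.9, -3.7]
width: 0.158
```

```bash
cat > fit.py <<'E'
from h import *
import itertools
from scipy.spatial.transform import Rotation as R
from scipy.optimize import least_squares
s=bot.read_state()
J=[[1.25081664,.68992313,-.19456217,1.56624594,.15727242,.90250721,-.21510987],[.3195,.5358,-.4986,1.8095,.3233,.878,-.4977],
[.13981328,.76656437,-.55058391,1.80916648,.57577544,.72740444,-.34886973],[.26955508,.83184703,-.80206177,1.80313217,.77989306,.85391005,.40569214],list(s['joint_pos'])]
P=[[.21632869,-.58578905,.25997533],[.5213,-.0488,.3004],[.56458416,.05590023,.18218886],[.56380692,.05613801,.18210587],list(s['eef_pos'])]
Q=[[-8.26e-4,.984388,.176009,-1.86e-4],[0,.7641,.6451,-.0002],[7.78e-4,.56177,.82729,1.65e-3],[5.98e-4,.125373,.992109,1.09e-3],list(s['tcp_rot'])]
def fk(q,L,S,pts=False):
    z=np.array([0,0,1.]);M=R.identity();p=z*L[0];X=[p]
    for i in range(7):
        M=M*R.from_euler('z' if i%2==0 else 'y',S[i]*q[i]+(L[4+i//6] if i in(0,6) else 0))
        if i==2:p=p+M.apply(z*L[1]);X.append(p)
        if i==4:p=p+M.apply(z*L[2]);X.append(p)
    p=p+M.apply(z*L[3]);X.append(p)
    return (p,M,X) if pts else (p,M)
if __name__=='__main__':
    best=[]
    Rs=[R.from_quat([q[1],q[2],q[3],q[0]]) for q in Q]
    def res(L,S):
        o=[]
        for q,p,r in zip(J,P,Rs):
            a,M=fk(q,L,S); o+=list(a-p)+list((M*r.inv()).as_rotvec()*.3)
        return np.array(o)
    for S in itertools.product([1,-1],repeat=4):
        S=(S[0],1,S[1],1,S[2],1,S[3])
        for o1 in(0,np.pi):
          for o7 in (0,1.57,3.14,-1.57):
            r=least_squares(res,[.35,.4,.4,.25,o1,o7],args=(S,),max_nfev=40); best.append((r.cost,S,r.x))
    best.sort(key=lambda b:b[0])
    for b in best[:3]:print(b)
    np.savez('kin.npz',S=best[0][1],L=best[0][2])
    print(s['joint_pos'],s['eef_pos'],s['tcp_rot'],s['force'])
E
python3 fit.py
```

```text
(np.float64(8.072134227948007e-05), (-1, 1, -1, 1, -1, 1, -1), array([ 0.38861241,  0.56206434,  0.34525162,  0.35370344, -0.07338549,
        1.49742188]))
(np.float64(8.072134227948716e-05), (-1, 1, -1, 1, -1, 1, -1), array([ 0.38861287,  0.56206434,  0.34525162,  0.3537039 , -0.07338548,
        1.49742188]))
(np.float64(8.072134227949228e-05), (-1, 1, -1, 1, -1, 1, -1), array([ 0.38861294,  0.56206434,  0.34525162,  0.35370397, -0.07338548,
        1.49742188]))
[-0.1626079   0.73963582 -0.73183909  1.38450192  0.50074484  1.2075214
 -0.14742821] [0.58337391 0.28587472 0.32419112] [-1.05471448e-03  3.78895049e-01  9.25439044e-01 -6.98922764e-05] [ 0.50447902 -0.94437242 -3.65750917]
```

```bash
cat > ik.py <<'E'
from fit import *
K=np.load('kin.npz');L=K['L'];S=K['S']
lo=np.array([-3.01,-.46,-1.47,.13,-1,.04,-2.66])+.05;hi=np.array([3.01,2.08,1.51,2.56,4.14,2.09,2.66])-.05
def ik(p,Rm,q0):
    r0=R.from_matrix(Rm)
    f=lambda q:(lambda a:np.r_[(a[0]-p)*3,(a[1]*r0.inv()).as_rotvec(),.003*(q-q0)])(fk(q,L,S))
    r=least_squares(f,np.clip(q0,lo+1e-3,hi-1e-3),bounds=(lo,hi),max_nfev=200)
    a=fk(r.x,L,S);return r.x,np.linalg.norm(a[0]-p),(a[1]*r0.inv()).magnitude()
def up(az,al,g,base,sx=1):
    d=np.array([np.cos(az),np.sin(az),0]);z=np.array([0,0,1.])
    tz=np.cos(al)*d-np.sin(al)*z; tx=sx*(np.sin(al)*d+np.cos(al)*z)
    Rm=np.c_[tx,np.cross(tz,tx),tz]; return base+z*g-.003*tz,Rm
def lay(az,al,c,sx=1):   # az = handle direction
    d=np.array([np.cos(az),np.sin(az),0]);z=np.array([0,0,1.])
    tz=-np.cos(al)*z-np.sin(al)*d; tx=sx*(np.cos(al)*d-np.sin(al)*z)
    return c-.003*tz,np.c_[tx,np.cross(tz,tx),tz]
E
cat > scan.py <<'E'
from ik import *
np.set_printoptions(precision=2,suppress=True)
rng=np.random.default_rng(0); q0=bot.read_state()['joint_pos']
base=np.array([.585,.283,.009]); D=np.radians
xc=np.array([np.cos(D(94)),np.sin(D(94)),0]);seat=np.array([.5165,-.2945,.052])
for g in(.036,.080):
  for al in(0,15,25):
    for az in(-120,-90,-60,-30,0,25,50,90):
      for sx in(1,-1):
        best=None
        for k in range(10):
            s=q0 if k==0 else rng.uniform(lo,hi)
            q,e,a=ik(*up(D(az),D(al),g,base,sx),s)
            if e<.006 and a<.04:
                c=np.abs(q-q0).max()
                if best is None or c<best[0]:best=(c,q)
        if best:
            p,M,X=fk(best[1],L,S,True); T=M.as_matrix();pts=[p-T[:,2]*t-sg*T[:,0]*.0375+T[:,1]*w for t in(.042,.1,.15,.2) for w in(-.09,0,.09) for sg in(1,-1)]
            ov=[v[2] for v in pts if .29<v[0]<.5 and .14<v[1]<.29]
            print(g,al,az,sx,best[0].round(2),best[1],'minz %.3f box %.3f wrist'%(min(v[2] for v in pts),min(ov) if ov else 9),X[2])
for g in(.036,.080):
  for al in(0,15,25):
    for sx in(1,-1):
      for k in range(6):
        q,e,a=ik(*lay(D(94),D(al),seat+xc*(g-.044),sx),q0 if k==0 else rng.uniform(lo,hi))
        if e<.005 and a<.03: print('lay',g,al,sx,q);break
E
timeout 500 python3 scan.py
```

```text
0.036 0 -60 1 2.01 [-0.87  1.67 -0.42  1.03  1.52  2.04  1.86] minz 0.007 box 0.007 wrist [0.41 0.59 0.05]
0.036 0 -60 -1 1.03 [-1.09  1.64  0.11  1.03  1.08  1.7  -1.18] minz 0.008 box 0.008 wrist [0.41 0.59 0.05]
0.036 0 -30 1 1.57 [-1.14  1.57  0.06  1.64  1.55  1.51  1.43] minz 0.007 box 0.007 wrist [0.28 0.46 0.04]
0.036 0 -30 -1 1.49 [-0.82  1.63 -0.45  1.64  1.87  2.04 -1.64] minz 0.007 box 0.007 wrist [0.28 0.46 0.05]
0.036 0 0 1 1.55 [-1.6   1.94  0.79  2.07  2.05  0.94  0.46] minz 0.008 box 0.008 wrist [0.23 0.28 0.05]
0.036 0 0 -1 1.91 [-0.89  1.68 -0.1   2.07  2.21  2.04 -2.05] minz 0.007 box 0.008 wrist [0.23 0.28 0.05]
0.036 0 25 1 1.81 [-1.22  2.03  0.73  2.21  2.32  1.83  0.21] minz 0.008 box 0.008 wrist [0.26 0.13 0.05]
0.036 0 25 -1 3.38 [ 0.03  1.95 -0.6   2.21  3.88  2.04 -0.53] minz 0.008 box 0.008 wrist [0.26 0.13 0.05]
0.036 0 50 1 3.55 [-0.15  1.69  0.06  2.08  4.05  2.04  1.94] minz 0.007 box 0.008 wrist [0.36 0.01 0.05]
0.036 0 50 -1 3.59 [ 0.62  2.03 -0.92  2.11  4.09  0.82 -0.39] minz 0.012 box 0.013 wrist [0.35 0.01 0.06]
0.036 0 90 1 1.13 [ 0.58  1.87 -1
[... 7375 characters left out ...]
 0.036 0 1 [ 0.68  0.97 -0.4   1.77  0.68  0.54 -0.09]
lay 0.036 0 -1 [ 0.96  1.19 -1.02  1.77  1.24  0.99  2.61]
lay 0.036 15 1 [ 0.27  0.93  0.08  1.91  0.76  0.25 -0.35]
lay 0.036 15 -1 [ 0.68  1.03 -0.65  1.91  1.42  0.79  2.25]
lay 0.036 25 1 [ 0.5   1.01 -0.48  1.98  1.59  0.8  -1.17]
lay 0.036 25 -1 [ 0.48  1.   -0.45  1.98  1.58  0.77  1.97]
lay 0.08 0 1 [ 0.6   0.95 -0.36  1.84  0.67  0.47 -0.16]
lay 0.08 0 -1 [ 0.89  1.16 -0.98  1.84  1.25  0.93  2.5 ]
lay 0.08 15 1 [ 0.16  0.92  0.14  1.97  0.68  0.2  -0.36]
lay 0.08 15 -1 [ 0.61  1.02 -0.65  1.97  1.45  0.79  2.14]
lay 0.08 25 1 [ 0.43  1.01 -0.5   2.02  1.59  0.83 -1.26]
lay 0.08 25 -1 [ 0.42  1.01 -0.48  2.02  1.58  0.81  1.88]
```

Call:
drive_tool(commands=[[[5, 0.02, 0, -0.08, 0, 0, -0.2], [5, 0.02, 0, -0.16, 0, 0, -0.4], [5, 0.02, 0, -0.24, 0, 0, -0.6], [5, 0.02, 0, -0.31, 0, 0, -0.8], [5, 0.02, 0, -0.335, 0, 0, -0.85]]])

```text
time: 9.68
eef_pos: [0.5928, 0.2812, 0.1547]
tcp_rot: [-0.001, 0.574, 0.819, -0.003]
force: [0.3, 0.7, -3.6]
width: 0.155
```

```bash
cat > path.py <<'E'
from ik import *
np.set_printoptions(precision=3,suppress=True)
D=np.radians; s=bot.read_state(); q=s['joint_pos']; print(s['eef_pos'],s['tcp_rot'],s['force'])
def go(name,p,Rm,q,n=8):
    a=fk(q,L,S);p0=a[0];r0=a[1]; dv=(R.from_matrix(Rm)*r0.inv()).as_rotvec();w=0
    for i in range(1,n+1):
        q,e,x=ik(p0+(p-p0)*i/n,(R.from_rotvec(dv*i/n)*r0).as_matrix(),q); w=max(w,e,x)
    print(name,q,'err %.3f'%w,'wrist',fk(q,L,S,True)[2][2],'rotdeg',np.degrees(dv)); return q
base=np.array([.593,.285,.009]);z=np.array([0,0,1.])
d70=np.array([np.cos(D(-70)),np.sin(D(-70)),0])
xc=np.array([np.cos(D(94)),np.sin(D(94)),0]);seat=np.array([.5165,-.2945,.052])
for az,al,g in((-70,18,.04),(-80,18,.04),(-60,18,.04)):
    print(az,al,g)
    d=np.array([np.cos(D(az)),np.sin(D(az)),0])
    q1=go('above',s['eef_pos']+[0,0,.13],R.from_quat(s['tcp_rot'][[1,2,3,0]]).as_matrix(),q)
    p,Rm=up(D(az),D(al),g,base,-1)
    q2=go('back',p-d*.12+z*.12,Rm,q1,16)
    q2=go('backlow',p-d*.10,Rm,q2)
    q3=go('grasp',p,Rm,q2)
    q4=go('lift',p+z*.2,Rm,q3)
    p2,R2=lay(D(az),D(al),np.array([.5,.2,.33]),-1)
    q5=go('tilt',p2,R2,q4,16)
    for k,yaw in enumerate((-20,30,94)):
        p2,R2=lay(D(yaw),D(al),[np.array([.53,.1,.35]),np.array([.55,-.1,.35]),seat+xc*(g-.044)+z*.2][k],-1)
        q5=go('yaw%d'%yaw,p2,R2,q5,16)
    q6=go('seat',p2-z*.2,R2,q5)
E
python3 path.py
```

```text
[0.593 0.281 0.155] [-0.001  0.574  0.819 -0.003] [ 0.285  0.672 -3.595]
-70 18 0.04
above [-0.218  0.766 -0.606  1.414  0.456  1.11  -0.55 ] err 0.000 wrist [0.595 0.283 0.638] rotdeg [-0.021 -0.015  0.001]
back [-1.081  1.415 -0.06   0.764  0.944  1.91  -0.921] err 0.000 wrist [0.436 0.717 0.279] rotdeg [-67.457 -24.852   0.227]
backlow [-1.063  1.584 -0.06   0.686  0.943  1.84  -0.984] err 0.000 wrist [0.443 0.698 0.159] rotdeg [-0.  0. -0.]
grasp [-0.96   1.491 -0.041  1.     0.979  1.649 -1.116] err 0.000 wrist [0.477 0.604 0.159] rotdeg [-0. -0. -0.]
lift [-0.959  1.187 -0.041  1.152  0.984  1.737 -0.992] err 0.000 wrist [0.477 0.604 0.359] rotdeg [ 0. -0.  0.]
tilt [ 0.214  0.613 -0.8    1.721  0.138  0.95  -0.212] err 0.000 wrist [0.538 0.096 0.669] rotdeg [84.572 30.782  0.   ]
yaw-20 [ 0.29   0.786 -0.98   1.414  0.392  1.463  0.54 ] err 0.000 wrist [0.634 0.062 0.689] rotdeg [ 0.  0. 50.]
yaw30 [ 0.492  0.862 -1.139  1.379  0.763  1.695  1.449] err 0.000 wrist [ 0.645 -0.045  0.689] rotdeg [-0.  0. 50.]
yaw94 [ 0.925  0.982 -1.351  1.83   1.287  1.435  2.405] err 0.000 wri
[... 1857 characters left out ...]

lift [-0.998  1.122 -0.03   1.363  1.073  1.579 -1.062] err 0.000 wrist [0.423 0.579 0.359] rotdeg [ 0. -0.  0.]
tilt [ 0.199  0.645 -0.814  1.667  0.163  1.033 -0.073] err 0.000 wrist [0.555 0.105 0.669] rotdeg [77.942 45.     0.   ]
yaw-20 [ 0.281  0.778 -0.955  1.414  0.377  1.456  0.555] err 0.000 wrist [0.634 0.062 0.689] rotdeg [ 0.  0. 40.]
yaw30 [ 0.485  0.852 -1.114  1.379  0.75   1.683  1.462] err 0.000 wrist [ 0.645 -0.045  0.689] rotdeg [-0.  0. 50.]
yaw94 [ 0.92   0.966 -1.326  1.83   1.276  1.41   2.412] err 0.000 wrist [ 0.509 -0.189  0.591] rotdeg [ 0.  0. 64.]
seat [ 0.847  1.26  -1.129  1.941  1.628  1.301  2.146] err 0.000 wrist [ 0.509 -0.189  0.391] rotdeg [ 0. -0.  0.]
```

Planning shows the side grasp (pointing at −70°, pitched 18° down, 40 mm above the ram face) can be reached throughout. Now I'll set it down.

Call:
drive_tool(commands=[[[5, 0, 0, -0.01, 0, 0, 0], [5, 0, 0, -0.018, 0, 0, 0], [5, 0, 0, -0.024, 0, 0, 0], [5, 0, 0, -0.028, 0, 0, 0], [5, 0, 0, -0.028, 0, 0, 0]]])

```text
time: 10.3
eef_pos: [0.5947, 0.2826, 0.1443]
tcp_rot: [0.0, 0.574, 0.819, 0.0]
force: [-0.4, 0.1, -3.5]
width: 0.157
```

Call:
drive_tool(commands=[[[5, 0, 0, -0.004, 0, 0, 0], [5, 0, 0, -0.006, 0, 0, 0], [5, 0, 0, -0.008, 0, 0, 0], [5, 0, 0, -0.008, 0, 0, 0], [5, 0, 0, -0.008, 0, 0, 0]]])

```text
time: 10.92
eef_pos: [0.595, 0.2827, 0.1412]
tcp_rot: [0.0, 0.574, 0.819, 0.0]
force: [-1.9, -2.1, 5.5]
width: 0.158
```

Call:
drive_tool(commands=[[[5, 0, 0, 0.002, 0, 0, 0], [20, 0, 0, 0.002, 0, 0, 0], [28, 0, 0, 0.002, 0, 0, 0], [35, 0, 0, 0.002, 0, 0, 0], [40, 0, 0, 0.002, 0, 0, 0]]])

```text
time: 11.55
eef_pos: [0.5947, 0.2828, 0.1411]
tcp_rot: [0.0, 0.574, 0.819, 0.0]
force: [-0.2, 0.0, -0.8]
width: 0.401
```

Call:
drive_tool(commands=[[[45, 0, 0, 0.03, 0, 0, 0], [45, 0, 0, 0.07, 0, 0, 0], [45, 0, 0, 0.14, 0, 0, 0], [60, 0, 0, 0.22, 0, 0, 0], [80, 0, 0, 0.3, 0, 0, 0]]])

```text
time: 12.18
eef_pos: [0.5946, 0.2829, 0.2943]
tcp_rot: [0.0, 0.574, 0.819, 0.001]
force: [-0.3, 0.4, 0.7]
width: 0.657
```

Run:
```python
from h import *
a=grab('scene','s4');b=grab('top','t4')
s=bot.read_state();print(s['eef_pos'],s['tcp_rot'],s['force'])
f=lambda im,x,y,w,h: cv2.resize(im[y:y+h,x:x+w],(400,400),interpolation=cv2.INTER_CUBIC)
cv2.imwrite('pics/m6.png',np.hstack([f(a['img'],160,210,100,100),f(b['img'],180,120,100,100)]))
```

```text
[0.59651812 0.28497782 0.29810153] [0.00190845 0.57390374 0.81890248 0.00543971] [0.13619519 0.67757721 1.13750669]
```

View pics/m6.png

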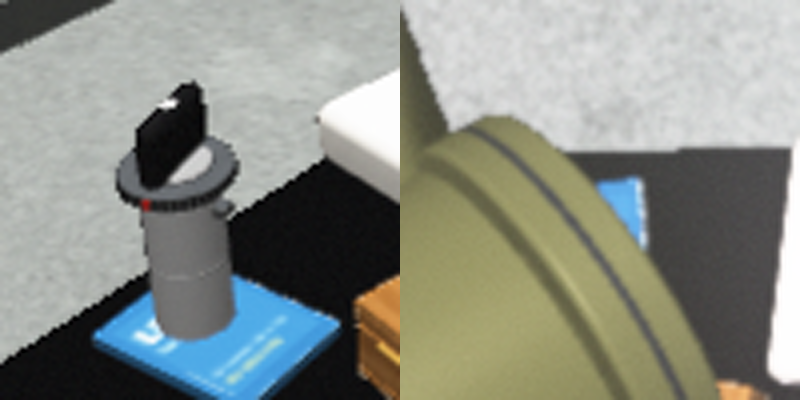

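It stands upright and centred on the pack: ram base at about (196,335), red line at (147,205), lug at (225,208). I'll check its axis against the TCP and back off into the tilted pose.

Run:
```python
from h import *
np.set_printoptions(precision=2,suppress=True)
# compare silhouettes in crop px of predicted cylinder
a=np.linspace(0,2*np.pi,60)
for c in [(.5945,.2828),(.5925,.2828),(.5945,.2808)]:
  for z,r in((.02,.022),(.085,.022),(.1075,.031),(.150,0)):
    p=proj('s4',np.c_[c[0]+r*np.cos(a),c[1]+r*np.sin(a),0*a+z]); p=(p-[160,210])*4
    print(c,z,'x %.0f..%.0f y %.0f'%(p[:,0].min(),p[:,0].max(),p[:,1].mean()),end=' | ')
  print()
im=cv2.imread('pics/s4.png')
for y in (245+3,210+75): print(y,im[y,190:222].mean(1).astype(int))
```

```text
(0.5945, 0.2828) 0.02 x 153..235 y 296 | (0.5945, 0.2828) 0.085 x 139..223 y 201 | (0.5945, 0.2828) 0.1075 x 116..236 y 167 | (0.5945, 0.2828) 0.15 x 168..168 y 99 | 
(0.5925, 0.2828) 0.02 x 156..237 y 297 | (0.5925, 0.2828) 0.085 x 141..226 y 203 | (0.5925, 0.2828) 0.1075 x 118..239 y 168 | (0.5925, 0.2828) 0.15 x 170..170 y 101 | 
(0.5945, 0.2808) 0.02 x 156..237 y 294 | (0.5945, 0.2808) 0.085 x 142..226 y 199 | (0.5945, 0.2808) 0.1075 x 119..239 y 165 | (0.5945, 0.2808) 0.15 x 171..171 y 98 | 
248 [177 163 108  95  12  15  12  12  14  11  13  13  16  11  14   9  18  63
 147 206 206 206 190 109 109 109 108  97 108 180 178 178]
285 [ 14  14  21  63 109 149 150 149 124 107 111 112 114 114 113 115 114 113
 112 110 108 107 104 101  98  95  90  87 114 161 160 160]
```

Call:
drive_tool(commands=[[[80, 0, 0.06, 0, -0.3, -0.11, 0], [80, 0, 0.12, 0, -0.6, -0.22, 0], [80, -0.02, 0.18, 0, -0.8, -0.29, 0], [80, -0.04, 0.22, 0, -0.9, -0.33, 0], [80, -0.06, 0.24, 0, -0.94, -0.342, 0]]])

```text
time: 12.9
eef_pos: [0.5628, 0.4049, 0.2906]
tcp_rot: [0.212, 0.553, 0.792, -0.149]
force: [0.7, 0.4, -0.1]
width: 0.803
```

Call:
drive_tool(commands=[[[90, -0.01, 0.02, 0, -0.3, -0.11, 0], [90, -0.02, 0.04, -0.02, -0.6, -0.22, 0], [90, -0.03, 0.06, -0.05, -0.8, -0.29, 0], [90, -0.036, 0.06, -0.08, -0.94, -0.342, 0], [90, -0.036, 0.06, -0.1, -0.94, -0.342, 0]]])

```text
time: 13.52
eef_pos: [0.546, 0.4324, 0.239]
tcp_rot: [0.409, 0.496, 0.71, -0.288]
force: [0.3, 0.1, -0.2]
width: 0.902
```

Call:
drive_tool(commands=[[[90, 0, 0, -0.04, -0.2, -0.07, 0], [90, 0, 0, -0.08, -0.37, -0.137, 0], [90, 0, 0, -0.14, -0.37, -0.137, 0], [90, 0, 0, -0.18, -0.37, -0.137, 0], [90, 0, 0, -0.18, -0.37, -0.137, 0]]])

```text
time: 14.15
eef_pos: [0.5472, 0.4316, 0.1507]
tcp_rot: [0.48, 0.465, 0.663, -0.337]
force: [0.3, 0.3, 0.3]
width: 0.899
```

```bash
cat > tgt.py <<'E'
from ik import *
import sys
np.set_printoptions(precision=4,suppress=True)
def show(p,Rm):
    s=bot.read_state();r=R.from_quat(s['tcp_rot'][[1,2,3,0]])
    print('q',s['joint_pos'],'F',s['force'],s['moment'],'w',s['width']);print('tcp',s['eef_pos'],'axes z,x',r.as_matrix()[:,2],r.as_matrix()[:,0])
    print('shift units',(p-s['eef_pos'])/.5,'turn units',np.degrees((R.from_matrix(Rm)*r.inv()).as_rotvec())/30)
E
python3 - <<'E'
from tgt import *
p,Rm=up(np.radians(-70),np.radians(18),.04,np.array([.5935,.2822,.009]),-1)
show(p,Rm); print(p)
E
```

```text
q [-1.0305  1.3891 -0.091   0.8079  0.9332  1.931  -0.8938] F [0.2514 0.2534 0.2675] [0.8674 0.2477 0.0127] w 0.8990989323112113
tcp [0.5472 0.4316 0.1507] axes z,x [ 0.3235 -0.8935 -0.3115] [-0.1056  0.293  -0.9502]
shift units [ 0.0907 -0.2934 -0.2016] turn units [-0.005  -0.0009  0.0034]
[0.5925 0.2849 0.0499]
```

Call:
drive_tool(commands=[[[90, 0.001, -0.02, -0.07, 0, 0, 0], [90, 0.001, -0.049, -0.14, 0, 0, 0], [90, 0.001, -0.049, -0.19, 0, 0, 0], [90, 0.001, -0.049, -0.201, 0, 0, 0], [90, 0.001, -0.049, -0.201, 0, 0, 0]]])

```text
time: 14.78
eef_pos: [0.5478, 0.4087, 0.0522]
tcp_rot: [0.481, 0.466, 0.663, -0.335]
force: [-0.2, -0.6, -0.5]
width: 0.902
```

Run:
```python
from tgt import *
p,Rm=up(np.radians(-70),np.radians(18),.04,np.array([.5935,.2822,.009]),-1)
show(p,Rm)
a=grab('scene','s5')
cv2.imwrite('pics/m7.png',cv2.resize(a['img'][200:350,130:330],(800,600),interpolation=cv2.INTER_CUBIC))
```

```text
q [-1.0131  1.5052 -0.0994  0.8167  0.9299  1.8435 -0.9906] F [-0.198  -0.5756 -0.4731] [0.8275 0.2197 0.0118] w 0.9016606581762625
tcp [0.5478 0.4087 0.0522] axes z,x [ 0.3256 -0.8924 -0.3125] [-0.1032  0.295  -0.9499]
shift units [ 0.0895 -0.2476 -0.0046] turn units [-0.0092  0.0047  0.001 ]
```

View pics/m7.png

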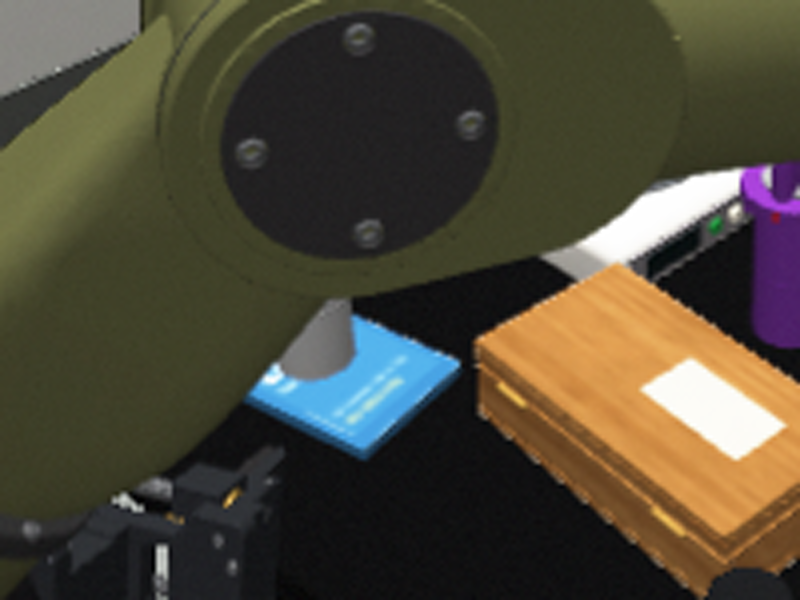

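The ram stands at (318,340) and the gripper, at (200,510), is low and clear of the box. Next I'll advance along −70° and close.

Call:
drive_tool(commands=[[[90, 0.022, -0.062, -0.002, 0, 0, 0], [90, 0.045, -0.124, -0.004, 0, 0, 0], [90, 0.067, -0.186, -0.004, 0, 0, 0], [90, 0.088, -0.244, -0.004, 0, 0, 0], [90, 0.089, -0.246, -0.004, 0, 0, 0]]])

```text
time: 15.45
eef_pos: [0.5936, 0.2831, 0.0513]
tcp_rot: [0.482, 0.466, 0.661, -0.336]
force: [-0.4, 0.5, 0.1]
width: 0.895
```

Run:
```python
from tgt import *
p,Rm=up(np.radians(-70),np.radians(18),.04,np.array([.5935,.2822,.009]),-1)
show(p,Rm)
```

```text
q [-0.8715  1.4114 -0.0764  1.1581  0.9968  1.6262 -1.1265] F [-0.4408  0.4974  0.0592] [0.8478 0.1711 0.0036] w 0.8954267187539866
tcp [0.5936 0.2831 0.0513] axes z,x [ 0.3238 -0.894  -0.3097] [-0.101   0.2928 -0.9508]
shift units [-0.0021  0.0036 -0.0027] turn units [-0.0042  0.0076  0.0057]
```

Call:
drive_tool(commands=[[[60, 0, 0, 0, 0, 0, 0], [55, 0, 0, 0, 0, 0, 0], [52, 0, 0, 0, 0, 0, 0], [45, 0, 0, 0, 0, 0, 0], [40, 0, 0, 0, 0, 0, 0]]], force=8)

```text
time: 16.08
eef_pos: [0.592, 0.2859, 0.0488]
tcp_rot: [0.481, 0.465, 0.663, -0.335]
force: [1.6, 2.5, 1.4]
width: 0.49
```

Call:
drive_tool(commands=[[[35, 0, 0, 0, 0, 0, 0], [35, 0, 0, 0, 0, 0, 0], [35, 0, 0, 0, 0, 0, 0], [35, 0, 0, 0, 0, 0, 0], [35, 0, 0, 0, 0, 0, 0]]], force=55)

```text
time: 16.7
eef_pos: [0.5917, 0.2853, 0.0487]
tcp_rot: [0.481, 0.465, 0.663, -0.336]
force: [2.3, 2.6, 0.9]
width: 0.484
```

Call:
drive_tool(commands=[[[35, 0, 0, 0.02, 0, 0, 0], [35, 0, 0, 0.05, 0, 0, 0], [35, 0, 0, 0.1, 0, 0, 0], [35, 0, 0, 0.16, 0, 0, 0], [35, 0, 0, 0.22, 0, 0, 0]]], force=58)

```text
time: 17.32
eef_pos: [0.5912, 0.2849, 0.1599]
tcp_rot: [0.48, 0.465, 0.663, -0.336]
force: [0.7, -0.1, -3.8]
width: 0.479
```

Run:
```python
from tgt import *
p,Rm=up(np.radians(-70),np.radians(18),.04,np.array([.5935,.2822,.009]),-1)
show(p,Rm)
```

```text
q [-0.8728  1.2403 -0.0797  1.249   0.9889  1.6742 -1.0599] F [ 0.6947 -0.0737 -3.8167] [1.5398 0.503  0.0297] w 0.4791624047355628
tcp [0.5912 0.2849 0.1599] axes z,x [ 0.3243 -0.893  -0.3121] [-0.1061  0.2936 -0.95  ]
shift units [ 0.0027  0.     -0.22  ] turn units [-0.0062 -0.0012  0.0016]
```

Call:
drive_tool(commands=[[[35, 0, 0, 0.06, 0.05, 0.02, 0], [35, 0, -0.01, 0.13, 0.2, 0.073, 0], [35, -0.01, -0.02, 0.2, 0.45, 0.164, 0], [35, -0.02, -0.03, 0.26, 0.7, 0.255, 0], [35, -0.02, -0.04, 0.3, 0.94, 0.342, 0]]])

```text
time: 17.95
eef_pos: [0.5807, 0.2648, 0.3113]
tcp_rot: [0.291, 0.537, 0.765, -0.203]
force: [1.2, -0.2, -3.7]
width: 0.479
```

Call:
drive_tool(commands=[[[35, -0.02, -0.01, 0.02, 0.2, 0.073, 0], [35, -0.04, -0.03, 0.04, 0.4, 0.146, 0], [35, -0.06, -0.05, 0.04, 0.6, 0.218, 0], [35, -0.08, -0.07, 0.04, 0.8, 0.291, 0], [35, -0.08, -0.07, 0.04, 0.94, 0.342, 0]]])

```text
time: 18.58
eef_pos: [0.5404, 0.2267, 0.3295]
tcp_rot: [0.084, 0.572, 0.814, -0.06]
force: [-0.0, 0.8, -3.8]
width: 0.479
```

Call:
drive_tool(commands=[[[35, -0.02, -0.01, 0, 0.2, 0.073, 0], [35, -0.04, -0.03, 0, 0.4, 0.146, 0], [35, -0.06, -0.05, 0, 0.6, 0.218, 0], [35, -0.08, -0.06, 0, 0.8, 0.291, 0], [35, -0.08, -0.06, 0, 0.94, 0.342, 0]]])

```text
time: 19.2
eef_pos: [0.4998, 0.1966, 0.3282]
tcp_rot: [-0.13, 0.568, 0.808, 0.089]
force: [-0.0, 0.9, -4.3]
width: 0.487
```

Run:
```python
from tgt import *
a=grab('scene','s6')
p,Rm=lay(np.radians(-20),np.radians(18),np.array([.53,.1,.35]),-1)
show(p,Rm)
cv2.imwrite('pics/m8.png',cv2.resize(a['img'][60:210,200:400],(800,600),interpolation=cv2.INTER_CUBIC))
```

```text
q [ 0.1828  0.6088 -0.7804  1.7255  0.1267  0.916  -0.224 ] F [ 0.901  -1.7541 -5.8489] [-0.7457 -0.4111 -0.0152] w 0.4809538022237974
tcp [0.5012 0.1948 0.3271] axes z,x [-0.1091  0.2915 -0.9503] [-0.3175  0.8957  0.3112]
shift units [ 0.0593 -0.1903  0.0514] turn units [ 0.0039 -0.0105  1.6796]
```

View pics/m8.png

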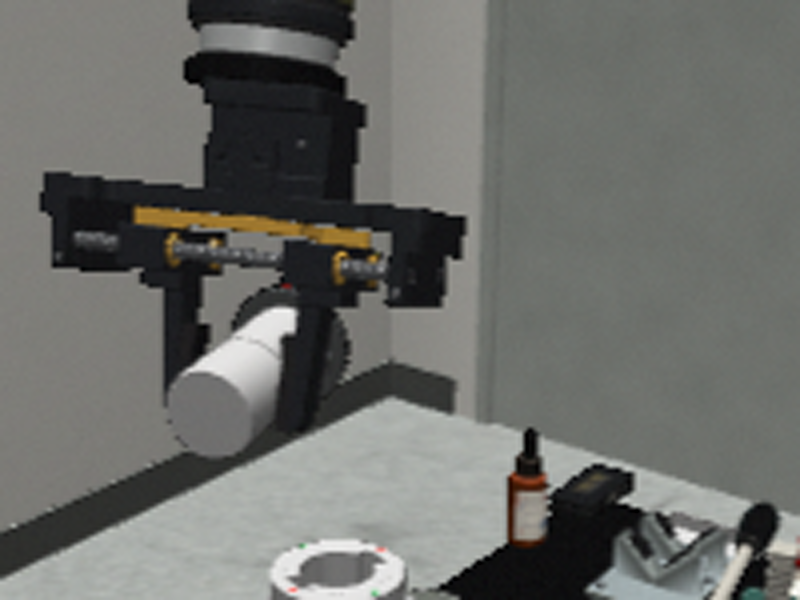

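Held level at (250,390). Now I'll yaw it in stages over to the cradle.

Call:
drive_tool(commands=[[[35, 0.006, -0.03, 0.004, 0, 0, 0.2], [35, 0.012, -0.06, 0.008, 0, 0, 0.4], [35, 0.018, -0.09, 0.012, 0, 0, 0.6], [35, 0.024, -0.12, 0.016, 0, 0, 0.8], [35, 0.03, -0.16, 0.02, 0, 0, 1.0]]])

```text
time: 19.88
eef_pos: [0.5157, 0.1187, 0.3386]
tcp_rot: [-0.148, 0.337, 0.928, 0.052]
force: [-0.7, 0.8, -4.4]
width: 0.483
```

Call:
drive_tool(commands=[[[35, 0.006, -0.03, 0.004, 0, 0, 0.2], [35, 0.012, -0.06, 0.008, 0, 0, 0.4], [35, 0.018, -0.09, 0.012, 0, 0, 0.6], [35, 0.024, -0.12, 0.016, 0, 0, 0.8], [35, 0.03, -0.16, 0.02, 0, 0, 1.0]]])

```text
time: 20.5
eef_pos: [0.531, 0.039, 0.3488]
tcp_rot: [-0.157, 0.085, 0.984, 0.011]
force: [0.3, 0.4, -3.0]
width: 0.483
```

Call:
drive_tool(commands=[[[35, 0.006, -0.03, 0, 0, 0, 0.2], [35, 0.012, -0.06, 0, 0, 0, 0.4], [35, 0.018, -0.09, 0, 0, 0, 0.6], [35, 0.024, -0.13, 0, 0, 0, 0.8], [35, 0.03, -0.17, 0, 0, 0, 1.0]]])

```text
time: 21.12
eef_pos: [0.5462, -0.0462, 0.3489]
tcp_rot: [-0.156, -0.172, 0.972, -0.03]
force: [0.3, 0.7, -3.6]
width: 0.478
```

Call:
drive_tool(commands=[[[35, 0, -0.03, 0, 0, 0, 0.2], [35, 0, -0.06, 0, 0, 0, 0.4], [35, 0, -0.09, 0, 0, 0, 0.6], [35, 0, -0.13, 0, 0, 0, 0.8], [35, 0, -0.17, 0, 0, 0, 1.0]]])

```text
time: 21.75
eef_pos: [0.546, -0.131, 0.3489]
tcp_rot: [-0.144, -0.418, 0.894, -0.069]
force: [-0.0, 0.1, -3.1]
width: 0.481
```

```bash
cat > seat.py <<'E'
from tgt import *
def seat(dz=0,c=(.5165,-.2945,.052),yaw=94,g=.039):
    xc=np.array([np.cos(np.radians(yaw)),np.sin(np.radians(yaw)),0])
    return lay(np.radians(yaw),np.radians(18),np.array(c)+xc*(g-.044)+[0,0,dz],-1)
E
python3 -c "
from seat import *
show(*seat(.15))"
```

```text
q [ 0.5914  0.8238 -1.1969  1.4928  0.8432  1.6688  1.7787] F [-0.0032  0.0761 -3.0672] [ 0.5623 -0.4337  0.0018] w 0.48093323207638844
tcp [ 0.546  -0.131   0.3489] axes z,x [-0.201  -0.2435 -0.9488] [-0.609  -0.7276  0.3158]
shift units [-0.0585 -0.3352 -0.2882] turn units [ 0.0145 -0.0005  1.463 ]
```

Call:
drive_tool(commands=[[[35, -0.006, -0.03, -0.02, 0, 0, 0.15], [35, -0.012, -0.06, -0.04, 0, 0, 0.3], [35, -0.018, -0.09, -0.06, 0, 0, 0.45], [35, -0.024, -0.13, -0.08, 0, 0, 0.6], [35, -0.03, -0.17, -0.1, 0, 0, 0.73]]])

```text
time: 22.38
eef_pos: [0.5308, -0.216, 0.2986]
tcp_rot: [-0.13, -0.58, 0.799, -0.094]
force: [0.1, -0.6, -3.3]
width: 0.485
```

Call:
drive_tool(commands=[[[35, -0.006, -0.03, -0.02, 0, 0, 0.15], [35, -0.012, -0.06, -0.04, 0, 0, 0.3], [35, -0.02, -0.1, -0.06, 0, 0, 0.5], [35, -0.028, -0.14, -0.08, 0, 0, 0.65], [35, -0.028, -0.165, -0.1, 0, 0, 0.73]]])

```text
time: 23.0
eef_pos: [0.516, -0.2993, 0.2483]
tcp_rot: [0.111, 0.72, -0.675, 0.116]
force: [-0.9, -0.8, -3.5]
width: 0.481
```

Run:
```python
from seat import *
show(*seat(.05))
a=grab('scene','s7');b=grab('top','t7')
f=lambda im,x,y,w,h: cv2.resize(im[y:y+h,x:x+w],(400,400),interpolation=cv2.INTER_CUBIC)
cv2.imwrite('pics/m9.png',np.hstack([f(a['img'],310,110,100,100),f(b['img'],390,150,100,100)]))
```

```text
q [ 0.9541  0.9537 -1.3119  1.7979  1.2566  1.423   2.4834] F [-0.9488 -0.7782 -3.5417] [ 0.6567  0.0005 -0.0091] w 0.4806812695549331
tcp [ 0.516  -0.2993  0.2483] axes z,x [ 0.017  -0.3156 -0.9487] [ 0.0623 -0.9467  0.3161]
shift units [ 0.0016  0.0015 -0.2869] turn units [ 0.0146 -0.0058  0.01  ]
```

View pics/m9.png

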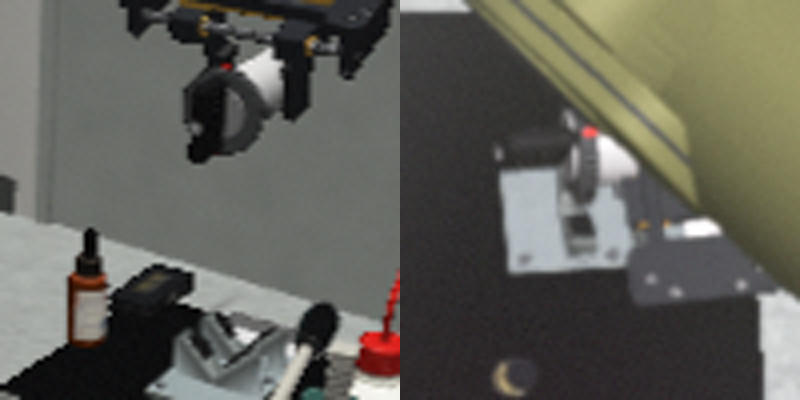

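The closure is above the cradle with its handle toward +y (scene crop (215,110)), lined up with the V rests at (225,345). I'll lower to 50 mm above the seat and check from close up.

Call:
drive_tool(commands=[[[35, 0.002, 0.001, -0.06, 0, 0, 0], [35, 0.002, 0.001, -0.13, 0, 0, 0], [35, 0.002, 0.001, -0.2, 0, 0, 0], [35, 0.002, 0.001, -0.26, 0, 0, 0], [35, 0.002, 0.001, -0.29, 0, 0, 0]]])

```text
time: 23.72
eef_pos: [0.5182, -0.2965, 0.1027]
tcp_rot: [0.109, 0.721, -0.675, 0.115]
force: [0.2, -0.3, -3.5]
width: 0.479
```

Run:
```python
from seat import *
show(*seat(.0))
a=grab('scene','s8');b=grab('top','t8')
f=lambda im,x,y,w,h: cv2.resize(im[y:y+h,x:x+w],(400,400),interpolation=cv2.INTER_CUBIC)
cv2.imwrite('pics/m10.png',np.hstack([f(a['img'],340,150,70,70),f(b['img'],400,160,70,70)]))
# predicted closure silhouette: axis pts (z along closure: 0, 94,103,141) from TCP
s=bot.read_state();r=R.from_quat(s['tcp_rot'][[1,2,3,0]]).as_matrix()
G=s['eef_pos']+.003*r[:,2]; al=np.radians(18); ax=-np.cos(al)*r[:,0]-np.sin(al)*r[:,2]; print('axis',ax,'seatpt(z=44)',G+ax*.005)
for n,(x0,y0) in(('s8',(340,150)),('t8',(400,160))): print(n,(proj(n,[G+ax*(t-.039) for t in(0,.044,.094,.103,.141)])-[x0,y0])*400/70)
```

```text
q [ 0.8946  1.1601 -1.1791  1.8883  1.4941  1.3296  2.2886] F [ 0.2073 -0.2542 -3.5254] [0.5549 0.0108 0.0349] w 0.4790498463852538
tcp [ 0.5182 -0.2965  0.1027] axes z,x [ 0.0182 -0.3125 -0.9497] [ 0.0621 -0.9477  0.313 ]
shift units [-0.0029 -0.0041 -0.0957] turn units [ 0.0083 -0.0036  0.0097]
axis [-0.0646  0.9979 -0.0033] seatpt(z=44) [ 0.5179 -0.2925  0.0999]
s8 [[198.3466 122.8307]
 [163.9217 150.1397]
 [122.4539 183.0349]
 [114.7068 189.1804]
 [ 80.9855 215.9298]]
t8 [[358.4639 188.5543]
 [253.4323 197.631 ]
 [134.8572 207.878 ]
 [113.6013 209.7148]
 [ 24.1478 217.445 ]]
```

View pics/m10.png

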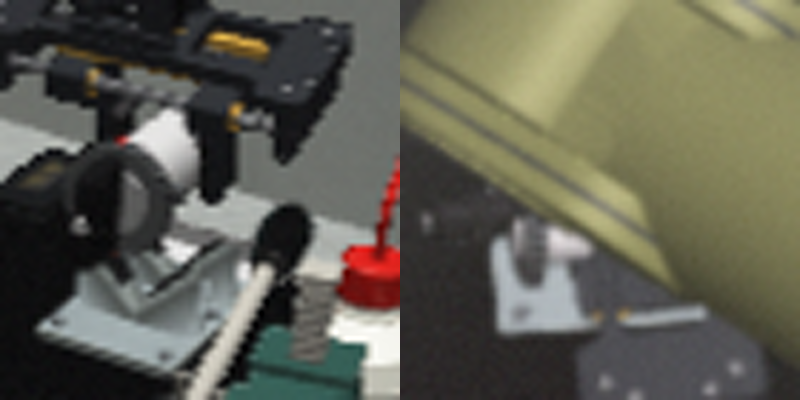

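The closure hangs parallel above both rests: flange at scene (120,205), handle end at (80,222), within 1 px of prediction. I've used all 12 views, so the rest goes by force and numbers. I'll lower it in small steps.

Call:
drive_tool(commands=[[[35, -0.003, -0.003, -0.02, 0, 0, 0.01], [35, -0.003, -0.003, -0.035, 0, 0, 0.01], [35, -0.003, -0.003, -0.05, 0, 0, 0.01], [35, -0.003, -0.003, -0.06, 0, 0, 0.01], [35, -0.003, -0.003, -0.06, 0, 0, 0.01]]])

```text
time: 24.45
eef_pos: [0.5169, -0.2983, 0.0732]
tcp_rot: [0.108, 0.722, -0.673, 0.115]
force: [-0.1, 0.9, -3.4]
width: 0.479
```

Call:
drive_tool(commands=[[[35, 0, 0, -0.004, 0, 0, 0], [35, 0, 0, -0.008, 0, 0, 0], [35, 0, 0, -0.012, 0, 0, 0], [35, 0, 0, -0.016, 0, 0, 0], [35, 0, 0, -0.018, 0, 0, 0]]])

```text
time: 25.08
eef_pos: [0.517, -0.2983, 0.0645]
tcp_rot: [0.108, 0.722, -0.673, 0.115]
force: [0.9, 1.0, -3.1]
width: 0.483
```

```bash
python3 -c "
from seat import *
show(*seat())"
```

```text
q [ 0.8884  1.2194 -1.1459  1.8979  1.5649  1.3121  2.2534] F [ 0.936   0.9532 -3.1246] [ 0.6182 -0.0149 -0.0184] w 0.48290460986437395
tcp [ 0.517  -0.2983  0.0645] axes z,x [ 0.0215 -0.3111 -0.9501] [ 0.0664 -0.9478  0.3119]
shift units [-0.0005 -0.0005 -0.0192] turn units [ 0.0057 -0.0001 -0.0001]
```

No contact yet at TCP z 0.0645. Seating should come near 0.055.

Call:
drive_tool(commands=[[[35, 0, 0, -0.004, 0, 0, 0], [35, 0, 0, -0.007, 0, 0, 0], [35, 0, 0, -0.01, 0, 0, 0], [35, 0, 0, -0.012, 0, 0, 0], [35, 0, 0, -0.012, 0, 0, 0]]])

```text
time: 25.7
eef_pos: [0.5171, -0.2981, 0.0586]
tcp_rot: [0.108, 0.722, -0.673, 0.115]
force: [0.0, -0.3, -4.2]
width: 0.481
```

Call:
drive_tool(commands=[[[35, 0, 0, -0.002, 0, 0, 0], [35, 0, 0, -0.004, 0, 0, 0], [35, 0, 0, -0.006, 0, 0, 0], [35, 0, 0, -0.006, 0, 0, 0], [35, 0, 0, -0.006, 0, 0, 0]]])

```text
time: 26.32
eef_pos: [0.5182, -0.2981, 0.0565]
tcp_rot: [0.107, 0.722, -0.673, 0.116]
force: [1.0, 1.0, 5.2]
width: 0.484
```

```bash
python3 -c "
from seat import *
show(*seat())"
```

```text
q [ 0.8854  1.2325 -1.1395  1.8975  1.5811  1.3092  2.2447] F [1.0063 1.0284 5.1671] [ 0.3821 -0.2229  0.0565] w 0.484115003387705
tcp [ 0.5182 -0.2981  0.0565] axes z,x [ 0.0241 -0.3113 -0.95  ] [ 0.066  -0.9477  0.3122]
shift units [-0.0027 -0.0009 -0.0034] turn units [ 0.0062  0.0047 -0.0009]
```

Call:
drive_tool(commands=[[[35, 0.003, 0, 0, 0, 0, 0], [35, 0.003, 0, -0.002, 0, 0, 0], [35, 0.003, 0, -0.004, 0, 0, 0], [35, 0.003, 0, -0.004, 0, 0, 0], [35, 0.003, 0, -0.004, 0, 0, 0]]])

```text
time: 26.95
eef_pos: [0.5186, -0.2981, 0.0561]
tcp_rot: [0.108, 0.722, -0.673, 0.116]
force: [-5.5, 3.7, 18.7]
width: 0.482
```

```bash
python3 -c "
from seat import *
show(*seat())"
```

```text
q [ 0.8837  1.234  -1.1394  1.8953  1.581   1.3123  2.2454] F [-5.4972  3.6616 18.7285] [-0.0411  1.0458 -0.5298] w 0.481523734369848
tcp [ 0.5186 -0.2981  0.0561] axes z,x [ 0.0222 -0.3129 -0.9495] [ 0.0665 -0.9472  0.3137]
shift units [-0.0036 -0.0009 -0.0025] turn units [ 0.0094  0.0011 -0.0007]
```

Call:
drive_tool(commands=[[[35, -0.002, 0, 0.002, 0, 0, 0], [35, -0.002, 0, 0.003, 0, 0, 0], [35, -0.002, 0, 0.003, 0, 0, 0], [35, -0.002, 0, 0.003, 0, 0, 0], [35, -0.002, 0, 0.003, 0, 0, 0]]], force=15)

```text
time: 27.58
eef_pos: [0.5186, -0.2981, 0.0559]
tcp_rot: [0.107, 0.722, -0.673, 0.116]
force: [1.3, 1.5, 6.7]
width: 0.494
```

Call:
drive_tool(commands=[[[50, 0, 0, 0, 0, 0, 0], [55, 0, 0, 0, 0, 0, 0], [60, 0, 0, 0, 0, 0, 0], [65, 0, 0, 0, 0, 0, 0], [66, 0, 0, 0, 0, 0, 0]]], force=15)

```text
time: 28.2
eef_pos: [0.5171, -0.2987, 0.0549]
tcp_rot: [0.108, 0.722, -0.673, 0.115]
force: [-0.7, -0.8, -0.1]
width: 0.658
```

```bash
python3 -c "
from seat import *
show(*seat())"
```

```text
q [ 0.8852  1.2345 -1.1366  1.8969  1.581   1.3095  2.2451] F [-0.7111 -0.7989 -0.0598] [ 0.4221 -0.0128 -0.0583] w 0.6580134428715406
tcp [ 0.5171 -0.2987  0.0549] axes z,x [ 0.0205 -0.3117 -0.95  ] [ 0.0663 -0.9477  0.3124]
shift units [-0.0006  0.0003  0.    ] turn units [ 0.0069 -0.0018  0.0007]
```

Call:
drive_tool(commands=[[[66, 0, 0, 0.02, 0, 0, 0], [66, 0, 0, 0.06, 0, 0, 0], [66, 0, 0, 0.12, 0, 0, 0], [66, 0, 0, 0.2, 0, 0, 0], [66, 0, 0, 0.3, 0, 0, 0]]])

```text
time: 28.82
eef_pos: [0.5173, -0.298, 0.2074]
tcp_rot: [0.108, 0.722, -0.673, 0.115]
force: [0.4, -0.8, 0.0]
width: 0.658
```

Call:
drive_tool(commands=[[[66, 0, 0.06, 0.1, 0, 0, 0], [66, 0, 0.15, 0.2, 0, 0, -0.2], [66, 0, 0.25, 0.3, 0, 0, -0.4], [66, 0, 0.35, 0.3, 0, 0, -0.6], [66, 0, 0.45, 0.3, 0, 0, -0.8]]])

```text
time: 29.45
eef_pos: [0.5175, -0.0702, 0.3581]
tcp_rot: [-0.128, -0.566, 0.81, -0.091]
force: [0.5, -0.2, -0.2]
width: 0.664
```

Run:
```python
from tgt import *
np.set_printoptions(precision=2,suppress=True)
a=grab('scene','s9');b=grab('top','t9'); s=bot.read_state(); print(s['eef_pos'],s['force'],s['time'])
# compare with predicted positions: axis through seat
D=np.radians(94);xc=np.array([np.cos(D),np.sin(D),0]);c0=np.array([.518,-.2945,.052])
n={'s9':a['img'],'t9':b['img']}
for k in n:
    P=proj(k,[c0+xc*(t-.044) for t in(0,.02,.044,.06,.085,.0985,.12,.141)]);print(k,P.tolist() and P.round(1).tolist())
# difference images vs before (t0) to get closure mask
for f0,f1 in(('t0',b['img']),('s0',a['img'])):
    d=np.abs(cv2.imread(f'pics/{f0}.png').astype(int)-f1).max(2)
    x0,y0,x1,y1=(400,170,480,230) if f0=='t0' else (325,165,390,220)
    m=(d[y0:y1,x0:x1]>40); print(f0)
    for r in m[::2]: print(''.join('#' if v else '.' for v in r))
```

```text
[ 0.52 -0.07  0.36] [ 0.41 -0.72  1.01] 29.55
s9 [[373.5, 184.9], [370.9, 187.2], [367.7, 189.9], [365.5, 191.8], [361.9, 194.9], [359.9, 196.6], [356.8, 199.3], [353.5, 202.0]]
t9 [[458.8, 196.4], [450.8, 197.1], [441.3, 198.0], [434.9, 198.6], [425.0, 199.5], [419.7, 199.9], [411.3, 200.7], [403.0, 201.5]]
t0
################################################################################
################################################################################
################################################################################
################################################################################
################################################################################
################################################################################
################################################################################
##########################################################..####################
#####################################.......##.###..############################
###############.##############......##########......######
[... 2793 characters left out ...]
...#######....###.......................
............................#######.#####.##.....................
..........................#########..######......................
..........................#############..........................
..........................############...........................
...........................#####.................................
.................................................................
.................................................................
.................................................................
.................................................................
.................................................................
```

Call:
drive_tool(commands=[[[66, -0.02, 0.1, 0.05, 0, 0, -0.3], [66, -0.04, 0.2, 0.1, 0, 0, -0.6], [66, -0.06, 0.3, 0.15, 0, 0, -0.8], [66, -0.08, 0.4, 0.15, 0, 0, -1], [66, -0.1, 0.5, 0.15, 0, 0, -1]]])

```text
time: 30.18
eef_pos: [0.4673, 0.1773, 0.4314]
tcp_rot: [-0.148, -0.337, 0.928, -0.054]
force: [0.6, 1.1, 0.2]
width: 0.659
```

Run:
```python
from h import *
b=grab('top','t10')['img'];a=grab('scene','s10')['img']
d=np.abs(cv2.imread('pics/t0.png').astype(int)-b).max(2)
for r in (d[176:226:2,396:480]>40): print(''.join('#' if v else '.' for v in r))
print('bystanders diff: dish/dropper/wash (top)',[(d[y-8:y+8,x-8:x+8]>40).sum() for x,y in((370,164),(434,151),(389,271))])
print(''.join('%4d'%v for v in b[199,396:476].mean(1)))
print('moved vs s9',(np.abs(a[165:220,325:390].astype(int)-cv2.imread('pics/s9.png')[165:220,325:390]).max(2)>40).sum())
```

```text
....................................................................................
....................................................................................
....................................................................................
....................................................................................
....................................................................................
....................................................................................
.....................####.....#.....................................................
....................######...##.....#####.........########..........................
....................######......###############################.....................
....................#######.###################################.....................
...................#############################################....................
...................#############################################....................
....................#######.####################################................
[... 741 characters left out ...]
............................
....................................................................................
....................................................................................
....................................................................................
bystanders diff: dish/dropper/wash (top) [np.int64(0), np.int64(0), np.int64(86)]
  48  48  48  48  47  50  54  53  53  58  64  68  71  69  68  66  70  67  65  65  67  64  73  79  96 111 130 217 250 253 253 253 253 253 253 252 252 252 252 252 252 251 251 251 250 249 245 243 244 244 244 244 244 243 243 244 243 242 243 242 242 243 242 242 245 252 253 253 253 253 254 253 253 253 253 253 234 167 201 152
moved vs s9 0
```

Run:
```python
from h import *
a=cv2.imread('pics/s10.png').astype(int);s=cv2.imread('pics/s0.png').astype(int)
d=np.abs(a-s).max(2)>40
print('scene wash/dropper/dish',d[165:255,392:418].sum(),d[165:197,326:338].sum(),d[205:225,303:318].sum())
t=np.abs(cv2.imread('pics/t10.png').astype(int)-cv2.imread('pics/t0.png')).max(2)>40
print('wash cols/rows in top',np.argwhere(t[255:290,375:405]).min(0),np.argwhere(t[255:290,375:405]).max(0))
bot.job_done()
```

```text
scene wash/dropper/dish 3 0 0
wash cols/rows in top [0 0] [34 13]
the job is handed in; nothing more can be done
```

The closure now lies flat in both V rests of the cradle, with its handle at the open end and its ram face over the trough. I handed the job in at about 30 s.

- **Unlocking:** I pressed it about 6 mm, with at most 22 N measured. I turned it 82° anticlockwise, drew it straight up, and a picture showed it clear of the ring.
- **Standing on the pack:** I set it upright on the blue tissue pack with light contact and let go. A picture showed it standing free.
- **Laying it down:** I took it again by the ram from the side, tilted it level and lowered it into the rests until they bore its weight. The wrist force peaked at 19 N before I opened the fingers and lifted clear.

**Last checks**
- **Position:** In the top image, the flange and ram face are within about 1 px (roughly 2 mm) of where they should be. The lugs show clear of the rests. The closure area did not change between the last two scene pictures.
- **Bystanders:** The dish and dropper bottle are unchanged in both views. The wash bottle is unchanged in the scene view. The top view does differ in a strip beside it, which I take to be the arm hiding it.
- **Disagreements:** My estimates of the cradle's position along its length differed by about 4 mm between the base edge and the rests. Contact also came about 1 mm higher than calculated.
- **Not checked:** I had used all 12 picture views, so the final placement was checked from image numbers only.

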